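# Store the tube coupling in the push-to-open drawer

### The job

Two low grey cases stand on the bench, each with a hidden spring drawer behind a flush front without a handle. Press the steel plate on top of the wider case so that its drawer springs open, then pick up the small metal tube coupling and set it down inside that drawer (do not drop it in from above). Leave the drawer open and the narrower case shut.

Things in the scene. Friction and masses are not known exactly. Their poses are not given: they have to be found in the camera images.
- coupling: the part to store: a small pale metal tube coupling, a stepped cylinder with a brass-coloured hexagonal collar, lying on its side on the bench in front of the cases. About 16 to 19 mm wide (x), 42 mm long (y), 17 mm high, 0.08 kg. Origin at the centre of its underside; its own y axis runs along its length. Grasp it across its width
- wide_press (a point): centre of the top of the square steel press plate (38x38 mm) on the wider grey case (120 wide, 110 deep, 52 mm high, fixed; left or right one). It stands 8 mm above the case top, goes down 6 mm on a spring (2 N at first, 5 N at the bottom) and rises when let go; past 4 mm the drawer springs out by itself within a second. Axes: x from the case's front (robot side, 35 mm away) to its back, z up
- wide_drawer (a joint): how far the wider case's drawer stands out, along -x of the case: 0 = shut and latched, 0.075 m = fully out. A light spring (about 1 N) holds it out against its stop
- wide_drawer_in (a point): point riding on the wider case's drawer: on its inner floor (9 mm above the bench), mid of the part uncovered when fully out (inside the case when shut). Axes as the case's. Drawer out: uncovered floor reaches 33 mm each way in x (front wall at -x; at +x the floor goes on 22 mm under the case top) and 50 mm each way in y. Side walls rise 31 mm, the front 37 mm above the floor
- narrow_drawer (a joint): how far the drawer of the narrower case stands out (grey, 80 mm wide, otherwise built like the wider one, with the same press plate): 0 = shut; it is to stay shut
Mind the look-alikes: they are no part of the job. Leave any brown look-alike of the part that bears wide_press alone.

How it is judged:
By the outcome, as a careful person would: the job done as asked, in the order asked, and still so for the second after the job is handed in, with the robot touching nothing.
It also fails if it takes over 48 s, if anything falls off the work surface, if the arm or the gripper's body presses on something with over 40 N, if the wrist force passes 120 N, or if a joint passes its speed limit or range.

### The arm

A 6-joint arm with a two-finger parallel gripper is mounted at the origin on a cart in front of the work surface, level with it; the furniture and walls round the work are solid. World frame = base frame: x ahead of the robot, y to its left, z up, the work surface at z = 0. Lengths are in mm, angles in degrees, forces in N, time in s.
With the tool pointing down it reaches from about 350 to 850 mm from the base axis. Payload 8.1 kg.
Tool frame: the origin (TCP) lies between the finger pads; the fingertips stand 17 mm ahead of it and the grasp point (between the pads) lies 2 mm behind it; z points along the fingers, y is the line along which they close (so a half turn about z gives the same grasp; the last joint's range is limited). The gripper opens to 93 mm and grips with 3 to 60 N. Pads are 15 mm wide; open, the fingers measure 128 mm over their backs; the gripper's body (75 mm by 188 mm) begins 65 mm behind the grasp point.
Start: joints at [-72.216, 7.471, 85.268, -0, 87.261, -4.893], TCP at [231.348, -553.61, 235.635] pointing down, gripper open.
Joint ranges: [-169.43, 169.43], [-51.17, 129.36], [1.28, 143.12], [-76.62, 256.62], [0, 156.53], [-152.29, 152.29]. Speed limits (degrees/s): [136.94, 136.94, 159.86, 180, 180, 180].

### API

Orientations are given as [roll, pitch, yaw] about the fixed x, y, z axes, in that order (R = Rz(yaw) Ry(pitch) Rx(roll)).
In Python, from plant import robot, optics gives the robot as it stands.
- The arm moves only by the tool play_rows, never from a script. Its argument "plan" is a list of rows, each an object of numbers: "fingers": the opening, from 0 (shut) to 1 (fully open); "x", "y", "z": the shift along the tool's x, y, z in cm; "wx", "wy", "wz": the turn, a rotation vector about the tool's x, y, z in rad. A call has 1 to 20 rows; each row is the pose to reach, as a shift and turn from the pose commanded when the call began, along the tool's axes at that moment; what a row does not reach only later rows make up. A row lasts 1/10 s, in which the tool goes at most 50 mm and 8.59 degrees, less where a joint would pass 70% of its speed; a pose out of reach is approached as far as the arm can. A call with a gripper value outside its range is refused whole. The fingers move at their own pace and stop on an object; "squeeze" is the grip in N (left out, the last holds). Time passes only in rows, so rows that repeat a pose let the fingers close. It gives the time, the measured TCP pose, the force, the opening and the grip force at its end, in the units of the state.
- robot.state(): the state, without advancing time (a new reading comes with each control period).
- optics.capture(name): name is "scene" or "top" or "wrist"; returns the picture (400x640x3 uint8, red, green, blue); there is no depth.
- optics.calibration(name): a dict with "fx", "fy", "cx", "cy" (pixels), "pose" (4x4, takes a point from camera to world coordinates). Camera axes: x right, y up, looking along -z (the intrinsics and any distortion apply to the point x, -y, -z); pixel columns grow to the right and rows downward; lengths in mm; the calibration is good to about 2 mm. A picture is of the moment at which its call begins: read the wrist's pose just before it. calibration takes no time and is no camera call; for the wrist camera it gives the pose at the moment of the call.
- robot.finish_job(): hands the job in; it is judged then, once.
The state is a dict: "time_s": time; "joint_positions": joint angles; "joint_velocities": joint speeds; "joint_efforts": joint torques, N m; "eef_pos": TCP position; "tool_rot": TCP orientation; "contact_force": force on the tool from outside, world axes, zero at the start; "ft_torque": the same for the moment, N m; "gripper_width": finger opening in mm; "finger_force": force on a finger pad.
Only numpy, scipy, OpenCV 4.12 (cv2) and the standard library are available. Lean on these libraries where they do the work, as an engineer would, in place of code of your own. Each camera call takes 0.05 s, during which the arm holds its last target. There are 200 camera calls.

## Working session

There is one attempt and no reset: what is moved stays moved. The work goes in short steps, Python scripts to look and compute and a tool call to move; the robot and the scene stay as the last step left them, time stands still between calls to the robot, and variables do not carry over. Pictures are saved under pics/ and viewed, at most 10 in all, crops included, and the job is handed in when it is done.

Besides the shell and the picture viewer there is one more tool, called after "Call:" as a command line: name --argument value ..., lists and objects as JSON in quotes. play_rows: Moves the arm, as the interface text tells. Its arguments: {"type":"object","properties":{"plan":{"type":"array"},"squeeze":{"type":"number"}},"required":["plan"]}

```bash
mkdir -p pics; ls; python3 - <<'E'
from plant import robot, optics
import cv2
print(robot.state())
for n in ("scene","top"):
    im=optics.capture(n); cv2.imwrite(f"pics/{n}0.png",im[:,:,::-1]); c=optics.calibration(n); print(n,c)
E
```

```text
pics
{'time_s': 0.0, 'joint_positions': array([-7.22149971e+01,  7.51508735e+00,  8.53296144e+01, -2.06793205e-03,
        8.72623960e+01, -4.89399679e+00]), 'joint_velocities': array([ 0.11076146,  0.038005  ,  0.00999559,  0.11370099, -0.02480414,
        0.08536846]), 'joint_efforts': array([-5.95449146e-04, -5.59851766e+01, -4.91752374e+01,  7.67821306e-02,
        3.58623604e-02, -1.20498098e-04]), 'eef_pos': array([ 231.17168848, -553.08238566,  234.58444044]), 'tool_rot': array([-1.79893117e+02, -7.07891840e-03,  2.26790938e+01]), 'contact_force': array([-0.70019121, -0.97508802,  0.36637464]), 'ft_torque': array([ 0.02524334, -0.02844554,  0.03839397]), 'finger_force': 0.0, 'gripper_width': 92.83866159794322}
scene {'fx': 403.1467319690278, 'fy': 403.1467319690278, 'cx': 318.12365531650397, 'cy': 193.30369905234554, 'pose': array([[-6.53268451e-01,  5.90994143e-01, -4.73250731e-01,
        -1.79203625e+01],
       [-7.56968239e-01, -4.97044573e-01,  4.24200163e-01,
         8.46834995e+02],
       [ 1.54731041e-02,  6.35352355e-01,  7.72067333e-01,
         9.45424557e+02],
       [ 0.00000000e+00,  0.00000000e+00,  0.00000000e+00,
         1.00000000e+00]])}
top {'fx': 427.61487553457795, 'fy': 427.61487553457795, 'cx': 321.0528513454092, 'cy': 194.56741869975258, 'pose': array([[ 2.15417356e-02,  9.90441941e-01, -1.36237714e-01,
         3.70170037e+02],
       [-9.99755324e-01,  2.20253618e-02,  2.04331995e-03,
         3.51758960e+02],
       [ 5.02447472e-03,  1.36160364e-01,  9.90674069e-01,
         1.05593288e+03],
       [ 0.00000000e+00,  0.00000000e+00,  0.00000000e+00,
         1.00000000e+00]])}
```

View pics/top0.png

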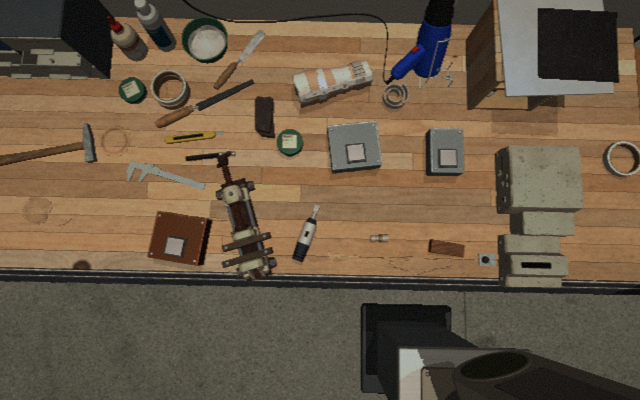

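View pics/scene0.png

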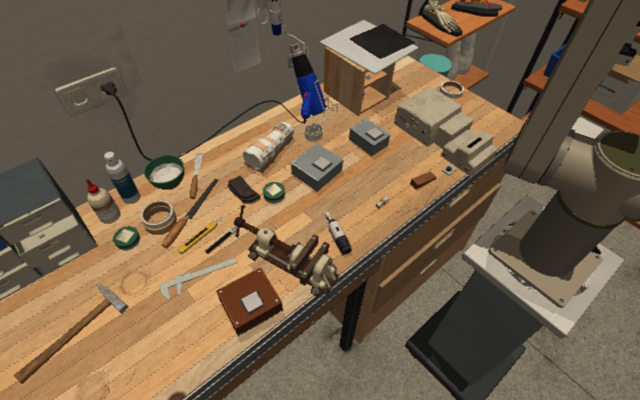

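The top view shows the wide grey case with its plate at about (356,153) and the narrow case at (446,152). The coupling is at (379,238). In the scene view they are at about (317,165), (370,136) and (382,202). Next I'll enlarge these areas.

```bash
python3 - <<'E'
import cv2
a=cv2.imread("pics/top0.png")[115:265,310:480]; cv2.imwrite("pics/topc.png",cv2.resize(a,None,fx=4,fy=4,interpolation=cv2.INTER_CUBIC))
a=cv2.imread("pics/scene0.png")[115:220,280:440]; cv2.imwrite("pics/scenec.png",cv2.resize(a,None,fx=5,fy=5,interpolation=cv2.INTER_CUBIC))
E
```

```text
(no output)
```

View pics/topc.png

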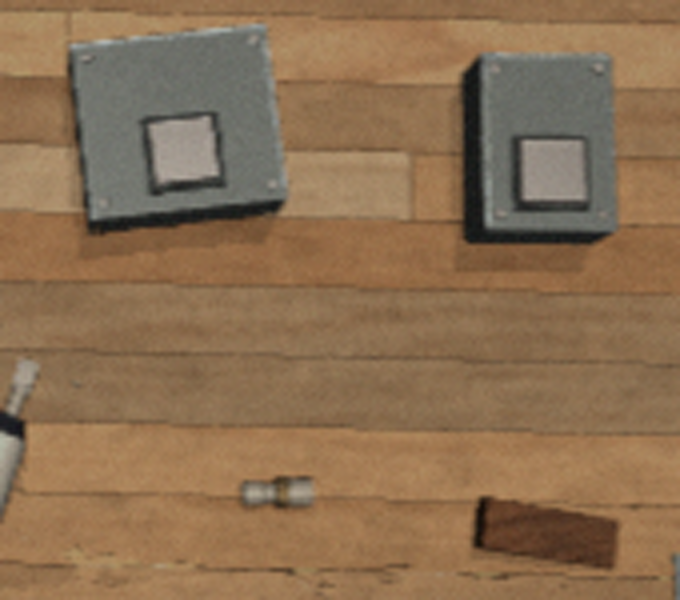

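View pics/scenec.png

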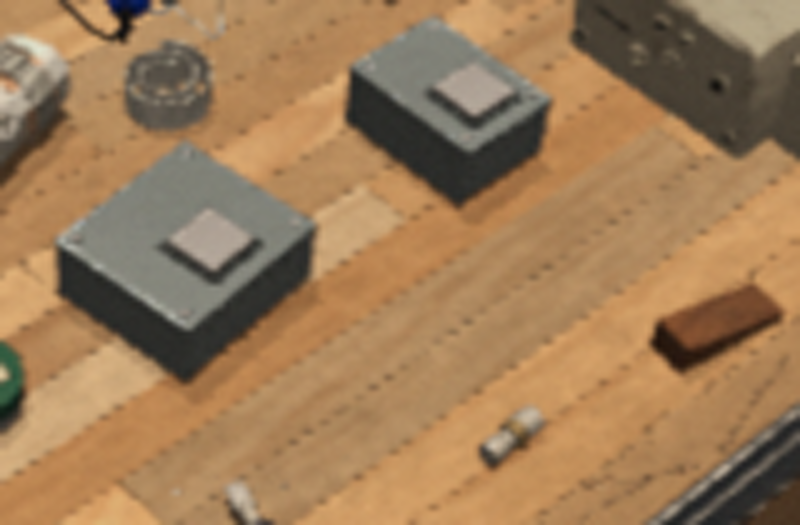

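Top crop:
- The plate centre is at (184,151).
- The case top corners are at (70,44), (266,27), (287,200) and (90,220).
- The coupling runs from (241,492) to (313,491).

Scene crop:
- The plate is at (211,237).
- The case corners are at (58,240), (186,145), (314,230) and (188,330).
- The coupling centre is at about (513,435).

Now I'll triangulate these.

```bash
cat > h.py <<'E'
import numpy as np
def ray(c,u,v):
    P=np.array(c["pose"]); d=np.array([(u-c["cx"])/c["fx"],-(v-c["cy"])/c["fy"],-1.])
    return P[:3,3],P[:3,:3]@d
def at_z(c,u,v,z):
    o,d=ray(c,u,v); return o+d*(z-o[2])/d[2]
def tri(rays):
    A=0;b=0
    for o,d in rays:
        d=d/np.linalg.norm(d);M=np.eye(3)-np.outer(d,d);A=A+M;b=b+M@o
    p=np.linalg.solve(A,b); return p,[round(float(np.linalg.norm(np.cross(p-o,d/np.linalg.norm(d)))),1) for o,d in rays]
E
python3 - <<'E'
from plant import optics
from h import *
np.set_printoptions(precision=1,suppress=True)
T,S=optics.calibration("top"),optics.calibration("scene")
t=lambda u,v:((u+.5)/4-.5+310,(v+.5)/4-.5+115)
s=lambda u,v:((u+.5)/5-.5+280,(v+.5)/5-.5+115)
for n,a,b in [("plate",(184,151),(211,237)),("BL",(70,44),(58,240)),("BR",(266,27),(186,145)),("FR",(287,200),(314,230)),("FL",(90,220),(188,330)),("coup",(277,492),(513,435)),("cL",(242,492),(487,450)),("cR",(313,491),(538,418))]:
    print(n,*tri([ray(T,*t(*a)),ray(S,*s(*b))]))
for n,a,z in [("plate",(184,151),60),("coup",(277,492),9),("L",(241,492),9),("R",(313,491),9),("BL",(70,44),52),("BR",(266,27),52),("FR",(287,200),52),("FL",(90,220),52)]: print(n,at_z(T,*t(*a),z))
E
```

```text
plate [611.5 269.8  58.3] [0.7, 0.7]
BL [677.6 338.2  49.1] [0.6, 0.6]
BR [693.5 219.2  44.4] [0.6, 0.6]
FR [586.6 205.8  41.8] [0.8, 0.8]
FL [569.7 324.6  49.3] [0.3, 0.3]
coup [411.2 205.7   5.9] [0.3, 0.3]
cL [411.  227.9   9.8] [0.3, 0.3]
cR [412.1 183.    3.1] [0.7, 0.7]
plate [610.5 269.5  60. ]
coup [411.3 206.3   9. ]
L [410.8 228.3   9. ]
R [412.4 184.3   9. ]
BL [677.2 338.6  52. ]
BR [690.6 219.8  52. ]
FR [583.8 206.8  52. ]
FL [569.  324.5  52. ]
```

Plate at about (611,269.5,60), case yaw about 7.2°. Coupling at about (411,206), yaw about 2°. I'll move above the plate with the fingers shut.

Call:
play_rows --plan '[{"fingers": 0, "x": 66.8, "y": -61.3, "z": 3.6, "wz": -1.3}, {"fingers": 0, "x": 66.8, "y": -61.3, "z": 3.6, "wz": -1.3}, {"fingers": 0, "x": 66.8, "y": -61.3, "z": 3.6, "wz": -1.3}, {"fingers": 0, "x": 66.8, "y": -61.3, "z": 3.6, "wz": -1.3}, {"fingers": 0, "x": 66.8, "y": -61.3, "z": 3.6, "wz": -1.3}, {"fingers": 0, "x": 66.8, "y": -61.3, "z": 3.6, "wz": -1.3}, {"fingers": 0, "x": 66.8, "y": -61.3, "z": 3.6, "wz": -1.3}, {"fingers": 0, "x": 66.8, "y": -61.3, "z": 3.6, "wz": -1.3}, {"fingers": 0, "x": 66.8, "y": -61.3, "z": 3.6, "wz": -1.3}, {"fingers": 0, "x": 66.8, "y": -61.3, "z": 3.6, "wz": -1.3}, {"fingers": 0, "x": 66.8, "y": -61.3, "z": 3.6, "wz": -1.3}, {"fingers": 0, "x": 66.8, "y": -61.3, "z": 3.6, "wz": -1.3}, {"fingers": 0, "x": 66.8, "y": -61.3, "z": 3.6, "wz": -1.3}, {"fingers": 0, "x": 66.8, "y": -61.3, "z": 3.6, "wz": -1.3}, {"fingers": 0, "x": 66.8, "y": -61.3, "z": 3.6, "wz": -1.3}, {"fingers": 0, "x": 66.8, "y": -61.3, "z": 3.6, "wz": -1.3}, {"fingers": 0, "x": 66.8, "y": -61.3, "z": 3.6, "wz": -1.3}, {"fingers": 0, "x": 66.8, "y": -61.3, "z": 3.6, "wz": -1.3}, {"fingers": 0, "x": 66.8, "y": -61.3, "z": 3.6, "wz": -1.3}, {"fingers": 0, "x": 66.8, "y": -61.3, "z": 3.6, "wz": -1.3}]'

```text
invalid input at $.plan[0]: expected keys fingers, x, y, z, wx, wy, wz
```

Call:
play_rows --plan '[{"fingers": 0, "x": 66.8, "y": -61.3, "z": 3.6, "wx": 0, "wy": 0, "wz": -1.3}, {"fingers": 0, "x": 66.8, "y": -61.3, "z": 3.6, "wx": 0, "wy": 0, "wz": -1.3}, {"fingers": 0, "x": 66.8, "y": -61.3, "z": 3.6, "wx": 0, "wy": 0, "wz": -1.3}, {"fingers": 0, "x": 66.8, "y": -61.3, "z": 3.6, "wx": 0, "wy": 0, "wz": -1.3}, {"fingers": 0, "x": 66.8, "y": -61.3, "z": 3.6, "wx": 0, "wy": 0, "wz": -1.3}, {"fingers": 0, "x": 66.8, "y": -61.3, "z": 3.6, "wx": 0, "wy": 0, "wz": -1.3}, {"fingers": 0, "x": 66.8, "y": -61.3, "z": 3.6, "wx": 0, "wy": 0, "wz": -1.3}, {"fingers": 0, "x": 66.8, "y": -61.3, "z": 3.6, "wx": 0, "wy": 0, "wz": -1.3}, {"fingers": 0, "x": 66.8, "y": -61.3, "z": 3.6, "wx": 0, "wy": 0, "wz": -1.3}, {"fingers": 0, "x": 66.8, "y": -61.3, "z": 3.6, "wx": 0, "wy": 0, "wz": -1.3}, {"fingers": 0, "x": 66.8, "y": -61.3, "z": 3.6, "wx": 0, "wy": 0, "wz": -1.3}, {"fingers": 0, "x": 66.8, "y": -61.3, "z": 3.6, "wx": 0, "wy": 0, "wz": -1.3}, {"fingers": 0, "x": 66.8, "y": -61.3, "z": 3.6, "wx": 0, "wy": 0, "wz": -1.3}, {"fingers": 0, "x": 66.8, "y": -61.3, "z": 3.6, "wx": 0, "wy": 0, "wz": -1.3}, {"fingers": 0, "x": 66.8, "y": -61.3, "z": 3.6, "wx": 0, "wy": 0, "wz": -1.3}, {"fingers": 0, "x": 66.8, "y": -61.3, "z": 3.6, "wx": 0, "wy": 0, "wz": -1.3}, {"fingers": 0, "x": 66.8, "y": -61.3, "z": 3.6, "wx": 0, "wy": 0, "wz": -1.3}, {"fingers": 0, "x": 66.8, "y": -61.3, "z": 3.6, "wx": 0, "wy": 0, "wz": -1.3}, {"fingers": 0, "x": 66.8, "y": -61.3, "z": 3.6, "wx": 0, "wy": 0, "wz": -1.3}, {"fingers": 0, "x": 66.8, "y": -61.3, "z": 3.6, "wx": 0, "wy": 0, "wz": -1.3}]'

```text
time_s: 2.1
eef_pos: [610.8, 270.9, 197.9]
tool_rot: [-179.9, 0.0, 97.3]
contact_force: [-0.6, 0.5, 0.2]
gripper_width: 0.1
finger_force: 0.0
```

Call:
play_rows --plan '[{"fingers": 0, "x": 0, "y": 0, "z": 6, "wx": 0, "wy": 0, "wz": 0}, {"fingers": 0, "x": 0, "y": 0, "z": 11, "wx": 0, "wy": 0, "wz": 0}, {"fingers": 0, "x": 0, "y": 0, "z": 11.8, "wx": 0, "wy": 0, "wz": 0}, {"fingers": 0, "x": 0, "y": 0, "z": 12.2, "wx": 0, "wy": 0, "wz": 0}, {"fingers": 0, "x": 0, "y": 0, "z": 12.4, "wx": 0, "wy": 0, "wz": 0}, {"fingers": 0, "x": 0, "y": 0, "z": 12.5, "wx": 0, "wy": 0, "wz": 0}, {"fingers": 0, "x": 0, "y": 0, "z": 12.6, "wx": 0, "wy": 0, "wz": 0}, {"fingers": 0, "x": 0, "y": 0, "z": 12.7, "wx": 0, "wy": 0, "wz": 0}, {"fingers": 0, "x": 0, "y": 0, "z": 12.7, "wx": 0, "wy": 0, "wz": 0}, {"fingers": 0, "x": 0, "y": 0, "z": 12.7, "wx": 0, "wy": 0, "wz": 0}]'

```text
time_s: 3.1
eef_pos: [612.7, 269.9, 74.1]
tool_rot: [179.8, -0.0, 97.2]
contact_force: [3.5, 0.2, 4.2]
gripper_width: 0.6
finger_force: 2.0
```

Call:
play_rows --plan '[{"fingers": 0, "x": 0, "y": 0, "z": 0.1, "wx": 0, "wy": 0, "wz": 0}, {"fingers": 0, "x": 0, "y": 0, "z": 0.15, "wx": 0, "wy": 0, "wz": 0}, {"fingers": 0, "x": 0, "y": 0, "z": 0.15, "wx": 0, "wy": 0, "wz": 0}]'

```text
time_s: 3.4
eef_pos: [611.6, 269.7, 71.3]
tool_rot: [180.0, -0.0, 97.2]
contact_force: [3.8, 1.8, 4.1]
gripper_width: 0.7
finger_force: 2.3
```

Call:
play_rows --plan '[{"fingers": 0, "x": 0, "y": 0, "z": -2, "wx": 0, "wy": 0, "wz": 0}, {"fingers": 0, "x": 0, "y": 0, "z": -7, "wx": 0, "wy": 0, "wz": 0}, {"fingers": 0.5, "x": 0, "y": 0, "z": -12, "wx": 0, "wy": 0, "wz": 0}, {"fingers": 0.5, "x": 0, "y": 0, "z": -12, "wx": 0, "wy": 0, "wz": 0}]'

```text
time_s: 3.8
eef_pos: [614.2, 270.9, 199.6]
tool_rot: [179.4, -0.1, 97.2]
contact_force: [0.8, 0.4, 1.2]
gripper_width: 11.9
finger_force: 0.0
```

```bash
python3 - <<'E'
from plant import robot, optics
import numpy as np, cv2
np.set_printoptions(precision=2,suppress=True)
s=robot.state();print(s["time_s"],s["eef_pos"],s["tool_rot"]);w=optics.calibration("wrist");print(w)
a=optics.capture("top");b=optics.capture("wrist");cv2.imwrite("pics/t1.png",a[:,:,::-1]);cv2.imwrite("pics/w1.png",b[:,:,::-1])
E
```

```text
3.8 [614.24 270.88 199.58] [179.42  -0.15  97.18]
{'fx': 318.3415105194854, 'fy': 318.3415105194854, 'cx': 321.1197094305881, 'cy': 197.65917729041985, 'pose': array([[  0.99,  -0.12,  -0.04, 603.05],
       [  0.13,   0.95,   0.27, 348.58],
       [  0.01,  -0.28,   0.96, 347.87],
       [  0.  ,   0.  ,   0.  ,   1.  ]])}
```

View pics/w1.png

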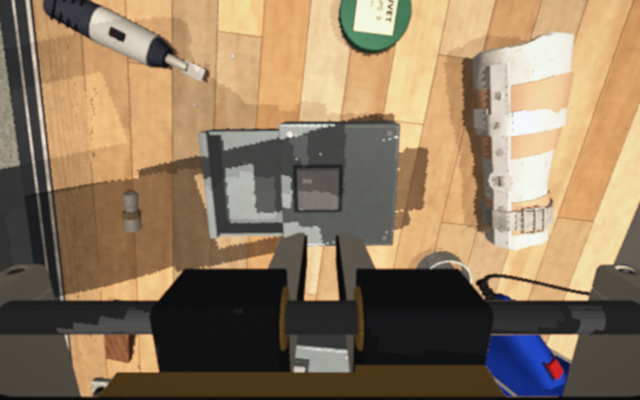

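The wide drawer is open: its rim spans about (205,130)–(285,238) in the wrist view. The coupling is at (131,212). Next I'll hover over the coupling and measure it from there.

Call:
play_rows --plan '[{"fingers": 0.6, "x": -3.8, "y": -20.7, "z": 4.1, "wx": 0, "wy": 0, "wz": 0.088}, {"fingers": 0.6, "x": -3.8, "y": -20.7, "z": 4.1, "wx": 0, "wy": 0, "wz": 0.088}, {"fingers": 0.6, "x": -3.8, "y": -20.7, "z": 4.1, "wx": 0, "wy": 0, "wz": 0.088}, {"fingers": 0.6, "x": -3.8, "y": -20.7, "z": 4.1, "wx": 0, "wy": 0, "wz": 0.088}, {"fingers": 0.6, "x": -3.8, "y": -20.7, "z": 4.1, "wx": 0, "wy": 0, "wz": 0.088}, {"fingers": 0.6, "x": -3.8, "y": -20.7, "z": 4.1, "wx": 0, "wy": 0, "wz": 0.088}, {"fingers": 0.6, "x": -3.8, "y": -20.7, "z": 4.1, "wx": 0, "wy": 0, "wz": 0.088}, {"fingers": 0.6, "x": -3.8, "y": -20.7, "z": 4.1, "wx": 0, "wy": 0, "wz": 0.088}]'

```text
time_s: 4.7
eef_pos: [411.5, 206.3, 150.1]
tool_rot: [-180.0, 0.0, 92.1]
contact_force: [0.1, 0.8, 0.1]
gripper_width: 55.6
finger_force: 0.0
```

```bash
python3 - <<'E'
from plant import robot, optics
import numpy as np, cv2, pickle
np.set_printoptions(precision=2,suppress=True)
s=robot.state();print(s["time_s"],s["eef_pos"],s["tool_rot"],s["gripper_width"]);w=optics.calibration("wrist");pickle.dump(w,open("w2.pkl","wb"));print(w["pose"])
b=optics.capture("wrist");cv2.imwrite("pics/w2.png",b[:,:,::-1]);
from h import *
# where coupling & TCP should appear
def proj(c,p):
    q=np.linalg.inv(c["pose"])@np.r_[p,1]; return c["cx"]+c["fx"]*q[0]/-q[2], c["cy"]+c["fy"]*q[1]/q[2]
print(proj(w,[411.3,206.3,9]),proj(w,[410.8,228.3,9]),proj(w,[412,184,9]))
E
```

```text
4.7 [411.53 206.25 150.05] [-179.99    0.     92.11] 55.56976478692083
[[  1.    -0.04  -0.01 408.66]
 [  0.04   0.96   0.28 285.08]
 [  0.    -0.28   0.96 298.18]
 [  0.     0.     0.     1.  ]]
(np.float64(320.73651269049594), np.float64(192.6328601013985)) (np.float64(321.07341198515434), np.float64(169.61003323695573)) (np.float64(320.60968392183054), np.float64(215.03637029113568))
```

View pics/w2.png

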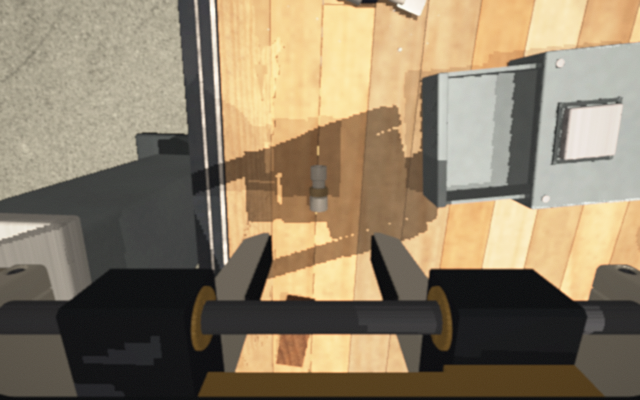

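The coupling is at about (318,188) in this view, ends at rows 165 and 212, columns about 318.5. The drawer is open at upper right, from (425,75) to (540,205).

```bash
python3 - <<'E'
from plant import optics
from h import *
import pickle
np.set_printoptions(precision=1,suppress=True)
T,S=optics.calibration("top"),optics.calibration("scene");w=pickle.load(open("w2.pkl","rb"))
t=lambda u,v:((u+.5)/4-.5+310,(v+.5)/4-.5+115)
s=lambda u,v:((u+.5)/5-.5+280,(v+.5)/5-.5+115)
print(tri([ray(T,*t(277,492)),ray(S,*s(513,435)),ray(w,318.3,188.5)]),tri([ray(T,*t(277,492)),ray(w,318.3,188.5)]))
for p in [(318.3,188.5),(318.5,165),(318,212)]: print(at_z(w,*p,9))
print("front wall rim",at_z(w,427,75,46),at_z(w,430,206,46),"case FL,FR top",at_z(w,543,55,52),at_z(w,537,207,52),"plate",at_z(w,590,131,60))
E
```

```text
(array([410. , 207.8,   8.2]), [2.1, 0.7, 2.4]) (array([410.5, 203.6, -14.4]), [1.7, 1.7])
[408.9 210.2   9. ]
[408.3 232.5   9. ]
[409.4 187.    9. ]
front wall rim [486.4 309.7  46. ] [502.1 208.2  46. ] case FL,FR top [565.5 325.5  52. ] [586.9 212.4  52. ] plate [606.8 274.4  60. ]
```

Call:
play_rows --plan '[{"fingers": 0.6, "x": 0.2, "y": -0.15, "z": 5, "wx": 0, "wy": 0, "wz": 0}, {"fingers": 0.6, "x": 0.2, "y": -0.15, "z": 9, "wx": 0, "wy": 0, "wz": 0}, {"fingers": 0.6, "x": 0.2, "y": -0.15, "z": 11.5, "wx": 0, "wy": 0, "wz": 0}, {"fingers": 0.6, "x": 0.2, "y": -0.15, "z": 12.5, "wx": 0, "wy": 0, "wz": 0}, {"fingers": 0.6, "x": 0.2, "y": -0.15, "z": 13, "wx": 0, "wy": 0, "wz": 0}, {"fingers": 0.6, "x": 0.2, "y": -0.15, "z": 13, "wx": 0, "wy": 0, "wz": 0}, {"fingers": 0.6, "x": 0.2, "y": -0.15, "z": 13, "wx": 0, "wy": 0, "wz": 0}, {"fingers": 0.6, "x": 0.2, "y": -0.15, "z": 13, "wx": 0, "wy": 0, "wz": 0}]' --squeeze 15

```text
time_s: 5.55
eef_pos: [410.5, 208.5, 21.7]
tool_rot: [179.9, -0.1, 92.1]
contact_force: [0.5, -0.1, -0.1]
gripper_width: 55.6
finger_force: 0.0
```

Call:
play_rows --plan '[{"fingers": 0, "x": 0, "y": 0, "z": 0, "wx": 0, "wy": 0, "wz": 0}, {"fingers": 0, "x": 0, "y": 0, "z": 0, "wx": 0, "wy": 0, "wz": 0}, {"fingers": 0, "x": 0, "y": 0, "z": 0, "wx": 0, "wy": 0, "wz": 0}, {"fingers": 0, "x": 0, "y": 0, "z": 0, "wx": 0, "wy": 0, "wz": 0}, {"fingers": 0, "x": 0, "y": 0, "z": 0, "wx": 0, "wy": 0, "wz": 0}, {"fingers": 0, "x": 0, "y": 0, "z": 0, "wx": 0, "wy": 0, "wz": 0}, {"fingers": 0, "x": 0, "y": 0, "z": 0, "wx": 0, "wy": 0, "wz": 0}, {"fingers": 0, "x": 0, "y": 0, "z": 0, "wx": 0, "wy": 0, "wz": 0}, {"fingers": 0, "x": 0, "y": 0, "z": 0, "wx": 0, "wy": 0, "wz": 0}, {"fingers": 0, "x": 0, "y": 0, "z": 0, "wx": 0, "wy": 0, "wz": 0}]' --squeeze 15

```text
time_s: 6.55
eef_pos: [409.1, 208.0, 20.1]
tool_rot: [-180.0, 0.0, 92.1]
contact_force: [-1.1, 0.2, 0.7]
gripper_width: 15.5
finger_force: 15.0
```

Call:
play_rows --plan '[{"fingers": 0, "x": 0, "y": 0, "z": -2, "wx": 0, "wy": 0, "wz": 0}, {"fingers": 0, "x": 0, "y": 0, "z": -6, "wx": 0, "wy": 0, "wz": 0}, {"fingers": 0, "x": 0, "y": 0, "z": -10, "wx": 0, "wy": 0, "wz": 0}, {"fingers": 0, "x": 0, "y": 0, "z": -13, "wx": 0, "wy": 0, "wz": 0}, {"fingers": 0, "x": 1, "y": 2.7, "z": -13, "wx": 0, "wy": 0, "wz": 0.12}, {"fingers": 0, "x": 2, "y": 5.4, "z": -13, "wx": 0, "wy": 0, "wz": 0.26}, {"fingers": 0, "x": 3, "y": 8.1, "z": -13, "wx": 0, "wy": 0, "wz": 0.4}, {"fingers": 0, "x": 4, "y": 10.8, "z": -13, "wx": 0, "wy": 0, "wz": 0.54}, {"fingers": 0, "x": 4.96, "y": 13.44, "z": -13, "wx": 0, "wy": 0, "wz": 0.68}, {"fingers": 0, "x": 4.96, "y": 13.44, "z": -13, "wx": 0, "wy": 0, "wz": 0.82}, {"fingers": 0, "x": 4.96, "y": 13.44, "z": -13, "wx": 0, "wy": 0, "wz": 0.96}, {"fingers": 0, "x": 4.96, "y": 13.44, "z": -13, "wx": 0, "wy": 0, "wz": 1.1}, {"fingers": 0, "x": 4.96, "y": 13.44, "z": -13, "wx": 0, "wy": 0, "wz": 1.24}, {"fingers": 0, "x": 4.96, "y": 13.44, "z": -13, "wx": 0, "wy": 0, "wz": 1.38}, {"fingers": 0, "x": 4.96, "y": 13.44, "z": -13, "wx": 0, "wy": 0, "wz": 1.48}, {"fingers": 0, "x": 4.96, "y": 13.44, "z": -13, "wx": 0, "wy": 0, "wz": 1.48}, {"fingers": 0, "x": 4.96, "y": 13.44, "z": -13, "wx": 0, "wy": 0, "wz": 1.48}, {"fingers": 0, "x": 4.96, "y": 13.44, "z": -13, "wx": 0, "wy": 0, "wz": 1.48}]'

```text
time_s: 8.35
eef_pos: [541.6, 262.5, 150.0]
tool_rot: [180.0, 0.0, 7.5]
contact_force: [-0.2, -0.2, -1.2]
gripper_width: 15.3
finger_force: 15.0
```

```bash
python3 - <<'E'
from plant import robot, optics
import numpy as np, cv2, pickle
np.set_printoptions(precision=2,suppress=True)
s=robot.state();print(s["time_s"],s["eef_pos"],s["tool_rot"],s["gripper_width"],s["finger_force"]);w=optics.calibration("wrist");pickle.dump(w,open("w3.pkl","wb"))
b=optics.capture("wrist");cv2.imwrite("pics/w3.png",b[:,:,::-1]);
a=optics.capture("scene")[:,:,::-1];cv2.imwrite("pics/s3.png",cv2.resize(a[100:230,240:420],None,fx=4,fy=4,interpolation=cv2.INTER_CUBIC))
E
```

```text
8.35 [541.57 262.47 150.01] [180.     0.01   7.46] 15.327417759684085 14.994212343622166
```

View pics/w3.png

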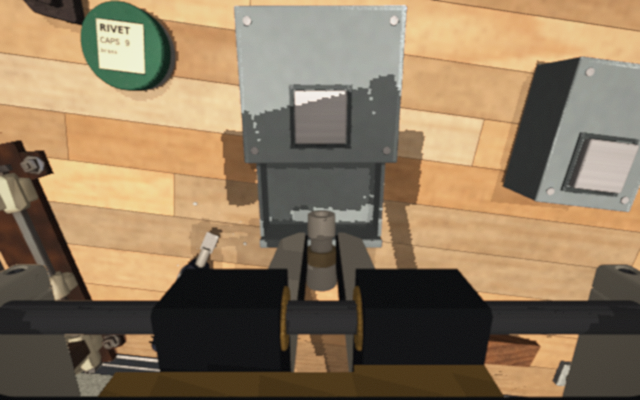

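View pics/s3.png

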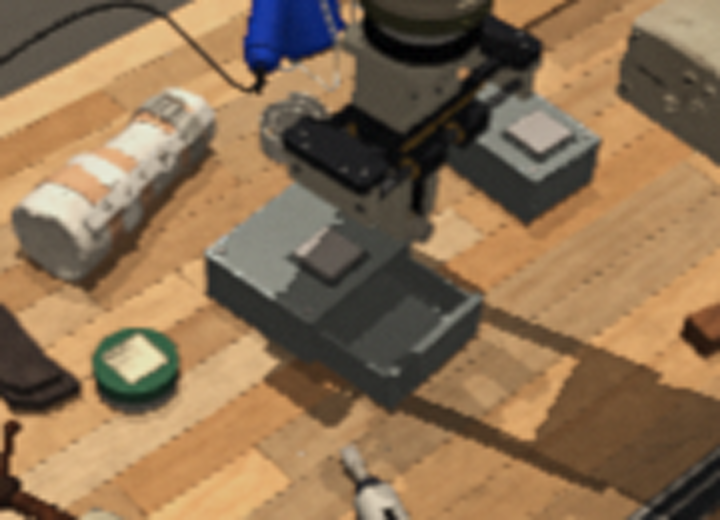

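In the wrist view the coupling is held, spanning rows 212–288 at column 321. The drawer rims are at columns 260 and 382, the case front edge is at row 162 and the drawer front at about row 243. The scene view shows the gripper behind the open drawer, and the drawer empty. I'll check the alignment numerically.

```bash
python3 - <<'E'
from h import *
import pickle
np.set_printoptions(precision=1,suppress=True)
w=pickle.load(open("w3.pkl","rb"))
f=np.array([541.6,262.5]);a=np.radians(7.2);R=np.array([[np.cos(a),np.sin(a)],[-np.sin(a),np.cos(a)]])
for n,u,v,z in [("case FL",243,160,52),("FR",397,162,52),("plate",320.5,117,60),("rimL out",262,243,46),("rimR out",381,244,46),("sideL top",261,200,40),("sideR",382,200,40),("coup far end",321,212,148),("coup near end",321,288,138)]:
    p=at_z(w,u,v,z);print(n,p,"case-frame offset from TCP",R@(p[:2]-f))
E
```

```text
case FL [570.1 329.   52. ] case-frame offset from TCP [36.6 62.4]
FR [584.1 209.8  52. ] case-frame offset from TCP [ 35.6 -57.6]
plate [610.4 273.3  60. ] case-frame offset from TCP [69.6  2.1]
rimL out [499.1 309.6  46. ] case-frame offset from TCP [-36.3  52.1]
rimR out [511.5 207.9  46. ] case-frame offset from TCP [-36.7 -50.4]
sideL top [535.6 314.4  40. ] case-frame offset from TCP [ 0.5 52.3]
sideR [548.9 212.9  40. ] case-frame offset from TCP [  1.1 -50.1]
coup far end [568.  267.3 148. ] case-frame offset from TCP [26.8  1.4]
coup near end [519.3 260.9 138. ] case-frame offset from TCP [-22.4   1.2]
```

Call:
play_rows --plan '[{"fingers": 0, "x": -0.1, "y": 0, "z": 4, "wx": 0, "wy": 0, "wz": 0}, {"fingers": 0, "x": -0.1, "y": 0, "z": 7, "wx": 0, "wy": 0, "wz": 0}, {"fingers": 0, "x": -0.1, "y": 0, "z": 9.5, "wx": 0, "wy": 0, "wz": 0}, {"fingers": 0, "x": -0.1, "y": 0, "z": 11, "wx": 0, "wy": 0, "wz": 0}, {"fingers": 0, "x": -0.1, "y": 0, "z": 11.6, "wx": 0, "wy": 0, "wz": 0}, {"fingers": 0, "x": -0.1, "y": 0, "z": 11.8, "wx": 0, "wy": 0, "wz": 0}, {"fingers": 0, "x": -0.1, "y": 0, "z": 11.9, "wx": 0, "wy": 0, "wz": 0}, {"fingers": 0, "x": -0.1, "y": 0, "z": 11.9, "wx": 0, "wy": 0, "wz": 0}, {"fingers": 0, "x": -0.1, "y": 0, "z": 11.9, "wx": 0, "wy": 0, "wz": 0}]'

```text
time_s: 9.35
eef_pos: [541.5, 262.7, 32.4]
tool_rot: [-180.0, -0.1, 7.3]
contact_force: [-0.6, 0.7, -1.1]
gripper_width: 15.6
finger_force: 15.0
```

Call:
play_rows --plan '[{"fingers": 0, "x": 0, "y": 0, "z": 0.05, "wx": 0, "wy": 0, "wz": 0}, {"fingers": 0, "x": 0, "y": 0, "z": 0.1, "wx": 0, "wy": 0, "wz": 0}, {"fingers": 0, "x": 0, "y": 0, "z": 0.1, "wx": 0, "wy": 0, "wz": 0}, {"fingers": 0, "x": 0, "y": 0, "z": 0.1, "wx": 0, "wy": 0, "wz": 0}]'

```text
time_s: 9.75
eef_pos: [540.6, 262.4, 30.1]
tool_rot: [180.0, 0.0, 7.3]
contact_force: [0.8, 0.2, -1.0]
gripper_width: 15.5
finger_force: 15.0
```

Call:
play_rows --plan '[{"fingers": 0, "x": 0, "y": 0, "z": 0.05, "wx": 0, "wy": 0, "wz": 0}, {"fingers": 0, "x": 0, "y": 0, "z": 0.05, "wx": 0, "wy": 0, "wz": 0}, {"fingers": 0, "x": 0, "y": 0, "z": 0.1, "wx": 0, "wy": 0, "wz": 0}, {"fingers": 0, "x": 0, "y": 0, "z": 0.1, "wx": 0, "wy": 0, "wz": 0}, {"fingers": 0, "x": 0, "y": 0, "z": 0.1, "wx": 0, "wy": 0, "wz": 0}]'

```text
time_s: 10.25
eef_pos: [540.6, 262.4, 29.1]
tool_rot: [-180.0, -0.0, 7.3]
contact_force: [0.2, 0.2, -0.9]
gripper_width: 15.4
finger_force: 15.0
```

Call:
play_rows --plan '[{"fingers": 0, "x": 0, "y": 0, "z": 0.05, "wx": 0, "wy": 0, "wz": 0}, {"fingers": 0, "x": 0, "y": 0, "z": 0.05, "wx": 0, "wy": 0, "wz": 0}, {"fingers": 0, "x": 0, "y": 0, "z": 0.05, "wx": 0, "wy": 0, "wz": 0}, {"fingers": 0, "x": 0, "y": 0, "z": 0.05, "wx": 0, "wy": 0, "wz": 0}]'

```text
time_s: 10.65
eef_pos: [540.9, 262.4, 29.0]
tool_rot: [-180.0, -0.0, 7.3]
contact_force: [-0.4, -0.3, 4.9]
gripper_width: 15.4
finger_force: 15.0
```

Contact with the floor at about 5 N. Release and retreat.

Call:
play_rows --plan '[{"fingers": 0.2, "x": 0, "y": 0, "z": 0, "wx": 0, "wy": 0, "wz": 0}, {"fingers": 0.3, "x": 0, "y": 0, "z": 0, "wx": 0, "wy": 0, "wz": 0}, {"fingers": 0.45, "x": 0, "y": 0, "z": 0, "wx": 0, "wy": 0, "wz": 0}, {"fingers": 0.45, "x": 0, "y": 0, "z": 0, "wx": 0, "wy": 0, "wz": 0}, {"fingers": 0.45, "x": 0, "y": 0, "z": 0, "wx": 0, "wy": 0, "wz": 0}, {"fingers": 0.45, "x": 0, "y": 0, "z": -0.5, "wx": 0, "wy": 0, "wz": 0}, {"fingers": 0.45, "x": 0, "y": 0, "z": -2, "wx": 0, "wy": 0, "wz": 0}, {"fingers": 0.45, "x": 0, "y": 0, "z": -5, "wx": 0, "wy": 0, "wz": 0}, {"fingers": 0.45, "x": 0, "y": 0, "z": -9, "wx": 0, "wy": 0, "wz": 0}, {"fingers": 0.45, "x": 0, "y": 0, "z": -13, "wx": 0, "wy": 0, "wz": 0}, {"fingers": 0.45, "x": 0, "y": 0, "z": -16, "wx": 0, "wy": 0, "wz": 0}, {"fingers": 0.45, "x": -5, "y": 0, "z": -16, "wx": 0, "wy": 0, "wz": 0}, {"fingers": 0.45, "x": -8, "y": 0, "z": -16, "wx": 0, "wy": 0, "wz": 0}, {"fingers": 0.45, "x": -8, "y": 0, "z": -16, "wx": 0, "wy": 0, "wz": 0}, {"fingers": 0.45, "x": -8, "y": 0, "z": -16, "wx": 0, "wy": 0, "wz": 0}]'

```text
time_s: 12.15
eef_pos: [461.5, 252.4, 190.2]
tool_rot: [-180.0, -0.1, 7.4]
contact_force: [0.3, 0.1, 0.1]
gripper_width: 41.6
finger_force: 0.0
```

```bash
python3 - <<'E'
from plant import robot, optics
import cv2
s=robot.state();print(s["time_s"],s["contact_force"],s["gripper_width"])
cv2.imwrite("pics/w4.png",optics.capture("wrist")[:,:,::-1])
E
```

```text
12.15 [0.26588544 0.12740224 0.06765006] 41.64896158994038
```

View pics/w4.png

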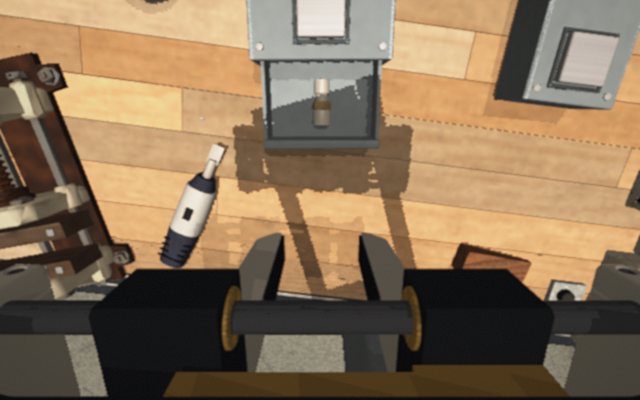

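The coupling lies on the drawer floor at about (321,103). The wide drawer is fully out and the narrow case, at upper right, is shut. Handing in.

```bash
python3 -c "
from plant import robot
print(robot.finish_job())"
```

```text
the job is handed in; nothing more can be done
None
```

I pressed the wide case's plate, its drawer sprang open, and I set the coupling down on the drawer floor; the drawer is still open, the narrow case is shut, and the job was handed in at about 12 s.

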